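Free the seized gate bolt and pull the forging out of the cooling pen

TASK

The slide bolt on the cooling pen's gate has seized with rust: work it free with short back-and-forth strokes until it runs, and draw it fully back. Then swing the gate wide open and drag the forged chain link out through the gateway, without lifting it, until it lies wholly on the apron plate in front of the gate line. Leave the gate open and the bolt drawn, let go of everything, and leave the hammer, tin and spanner where they are.

Things in the scene. Friction and masses are not known exactly. Their poses are not given: they have to be found in the camera images.
- pen: Low fixed pen of dark rusty steel. Origin: on the bench top in the middle of the gate line; x points into the pen (away from the robot at yaw 0), y along the gate line towards the gate's hinge, z up. Floor plate 4 mm thick. Inside it is 126 mm deep and 178 mm wide, fences 45 mm high. The gateway is the gap y = -77 to +75 mm in its front.
- apron_mid (a point): Middle of the apron, on its top (z = 4 mm): the bare part of the floor plate in front of the gate, 190 mm deep (pen x = -190 to 0) and 200 mm wide (pen y = -100 to +100). The point is at x = -95, y = 0 mm in the pen's frame.
- gate_hinge (a point): Upright hinge axis of the gate, at x = -3, y = +83 mm in the pen's frame; the point is 52 mm above the bench.
- bolt (a joint): Bolt travel in m: 0 = home towards the gate, 0.080 = fully drawn (along the pen's -y). Starts near 0.011, seized: it moves only from about 0.005 to 0.018 or 0.020, then stops dead. Each full stroke home to the dead stop and out again to the other loosens it, the outer stop yields 2 mm; on the third or fourth such outward stroke (past 0.025) it runs out. Takes 5 N, near the stops 10 N.
- bolt_stud (a point): The bolt's operating stud: upright, round, steel, 18 mm in diameter, top 98 mm above the bench. The point is on its axis, 80 mm up. At travel q it stands at x = -18, y = -125 mm - q in the pen's frame. The rod, its bed and two straps beneath (at y = -102 and -242 mm) reach 42 mm above the bench. The rod bars the gate until drawn past 0.040.
- gate (a joint): Angle of the gate in rad: 0 = shut, grows as the gate swings out over the apron (away from the pen's inside, towards -x of the pen), stop at 1.9; stays where it is left. The gate is a steel plate 146 mm long, 6 mm thick, from 8 to 52 mm above the bench.
- gate_peg (a point): Upright round steel peg on the top edge of the gate, 18 mm in diameter, from 50 to 98 mm above the bench, 108 mm from the hinge axis (shut: x = -3, y = -25 mm in the pen's frame). The point lies on its axis 85 mm above the bench.
- link_center (a point): Forged chain link lying flat on the pen's floor: an oval ring of round bar 14 mm thick, 100 mm long (its x axis), 76 mm wide, opening inside 72 by 48 mm, about 0.36 kg. The point is the middle of the opening, half-way up (7 mm above the floor plate, 11 mm above the bench).
- hammer_mid (a point): Hammer lying on the bench, a bystander. The point lies in its middle.
- tin_mid (a point): Upright grey tin 72 mm in diameter, 85 mm high, a bystander. The point is its centre.
- spanner_mid (a point): Open spanner lying on the bench, a bystander. The point lies in its middle.
Mind the look-alikes: they are no part of the job. Leave any orange or turquoise look-alike of the part that bears link_center alone.

How it is judged:
On the way, in this order (a step that is already met when the one before it is completed fails the run):
1. the bolt has been worked free and is drawn back (past 70 of its 80 mm) (value of joint bolt above 0.07 m), for 0.1 s.
2. the gate is swung wide open (past 1.4 rad) (value of joint gate above 1.4 rad), for 0.1 s.
3. the link passes through the gateway, lying low (x of link_center in the frame of pen between -0.035 and 0.015 m and y of link_center in the frame of pen between -0.07 and 0.07 m and height (world z) of link_center below 0.03 m).
At the end, for the whole second after the job is handed in: The link lies flat and still on the apron plate, its middle 40 to 155 mm out from the gate line and within 65 mm of the gateway's middle; the gate stands open past 1.4 rad and the bolt is drawn past 70 mm (x of link_center in the frame of pen between -0.155 and -0.04 m and y of link_center in the frame of pen between -0.065 and 0.065 m and height (world z) of link_center below 0.018 m and angle between link_center's own z axis and vertical below 0.12 rad and linear speed of link below 0.02 m/s and value of joint bolt above 0.07 m and value of joint gate above 1.4 rad); the robot touches nothing.
It fails at once if the link is lifted (its middle over 45 mm above the bench) (height (world z) of link_center above 0.045 m).
It fails at once if a bystander (hammer, tin or spanner) is shifted by more than 30 mm (distance of any of hammer_mid, tin_mid, spanner_mid from where it was at the start of the episode above 0.03 m).
It also fails if it takes over 72 s, if anything falls off the work surface, if the arm or the gripper's body presses on something with over 40 N, if the wrist force passes 120 N, or if a joint passes its speed limit or range.

ROBOT

A 6-joint arm with a two-finger parallel gripper is mounted at the origin on the work surface. World frame = base frame: x ahead of the robot, y to its left, z up, the work surface at z = 0. Lengths are in m, angles in rad, forces in N, time in s.
With the tool pointing down it reaches from about 0.35 to 0.975 m from the base axis. Payload 4.9 kg.
Tool frame: the origin (TCP) lies midway between the tips of the shut fingers; the grasp point (between the pads) lies 19 mm behind it; z points along the fingers, y is the direction in which the jaws open and shut (so a half turn about z gives the same grasp; the last joint's range is limited). The gripper opens to 85 mm and grips with 20 to 120 N. Pads are 22 mm wide; open, the fingers measure 114 mm over their backs; the gripper's body (76 mm by 85 mm) begins 54 mm behind the grasp point. The pads swing forward as they close: fully open they stand 13 mm farther back than shut.
Start: joints at [-1.372, 0.053, 1.613, -0, 1.476, -0.119], TCP at [0.195, -0.594, 0.231] pointing down, gripper open.
Joint ranges: [-3.01, 3.01], [-1.01, 2.22], [0.06, 2.58], [-1.02, 4.17], [0.09, 2.62], [-3.14, 3.14]. Speed limits (rad/s): [2.57, 2.57, 3.14, 3.14, 3.14, 3.14].

INTERFACE

Orientations are given as a rotation vector (axis times angle).
In Python, from station import ctrl gives the robot as it stands.
- The arm moves only by the shell command python3 -m jog 'ROWS' [FORCE]. ROWS is JSON, one flat list of numbers, 7 for each row, row after row: the opening, from 0 (shut) to 1 (fully open), then the shift along the tool's x, y, z in m, then the turn, a rotation vector about the tool's x, y, z in degrees. A call has 1 to 10 rows; each row shifts and turns the commanded pose from where the row before left it, along the tool's axes as they then stand; what a row does not reach is not made up. A row lasts 1/8 s, in which the tool goes at most 62.5 mm and 10.7 degrees, less where a joint would pass 70% of its speed; a pose out of reach is approached as far as the arm can. A call with a gripper value outside its range is refused whole. The fingers move at their own pace and stop on an object; FORCE is the grip in N (left out, the last holds). Time passes only in rows, so rows that do not move let the fingers close. It gives the time, the measured TCP pose, the force and the opening at its end, in the units of the state.
- ctrl.get_obs(): the state, without advancing time (a new reading comes with each control period).
- ctrl.get_image(name): name is "scene" or "top"; returns a dict with "image" (480x640x3 uint8, blue, green, red), "camera_matrix" (3x3 intrinsics, pixels), "dist_coeffs" ([k1, k2, p1, p2, k3] as OpenCV has them; the pictures are not rectified), "rvec" (rotation vector, rad) and "tvec" (3), from world to camera coordinates, as OpenCV has them. Camera axes: x right, y down, z forward; pixel columns grow to the right and rows downward; lengths in m; the calibration is good to about 2 mm. A picture is of the moment at which its call begins. There is no depth.
- ctrl.finish_job(): hands the job in, once; it reports no verdict.
Trained networks look in a picture, given as the dict that the camera call returned (one of the last four; its "shot" number tells which), for a name from the list of things; names that differ only in an ending like _2 or _b are one class to them, and where a whole thing is asked for, a point or a joint stands for the part that bears it (a point fixed in the world has none). Each returns a list of dicts, best first, with "p" (0 to 1); they miss things now and then, are a little off and sometimes report something else, mostly with a low value. They report only what shows in the picture. A call takes as long as a camera call. They do not tell look-alikes from the thing itself.
- ctrl.boxes_of(target, picture): "box" ([centre column, centre row, width, height] in pixels, round what is visible of it).
The state is a dict: "t": time; "q": joint angles; "dq": joint speeds; "effort": joint torques, N m; "tool_pos": TCP position; "tool_rot": TCP orientation; "contact_force": force on the tool from outside, world axes, zero at the start; "wrist_torque": the same for the moment, N m; "opening": finger opening in m.
Only numpy, scipy, OpenCV 4.12 (cv2) and the standard library are available. Lean on these libraries where they do the work, as an engineer would, in place of code of your own. Each camera call takes 0.05 s, during which the arm holds its last target. There are 200 camera calls.

## Working session

There is one attempt and no reset: what is moved stays moved. The work goes in short steps, Python scripts to look and compute and a shell command to move; the robot and the scene stay as the last step left them, time stands still between calls to the robot, and variables do not carry over. Pictures are saved under pics/ and viewed, about 8 in all and at most 12, crops included, and the job is handed in when it is done.

```bash
mkdir -p pics; cat > h.py <<'E'
import numpy as np, cv2
from station import ctrl
def ray(p,u,v):
    K=np.array(p["camera_matrix"],float);d=np.array(p["dist_coeffs"],float)
    n=cv2.undistortPoints(np.array([[[u,v]]],float),K,d)[0,0]
    R=cv2.Rodrigues(np.array(p["rvec"],float))[0];t=np.array(p["tvec"],float).ravel()
    return -R.T@t, R.T@np.array([n[0],n[1],1])
def atz(p,u,v,z):
    c,d=ray(p,u,v); return c+d*(z-c[2])/d[2]
def proj(p,X):
    return cv2.projectPoints(np.array(X,float).reshape(-1,1,3),np.array(p["rvec"],float),np.array(p["tvec"],float),np.array(p["camera_matrix"],float),np.array(p["dist_coeffs"],float))[0].reshape(-1,2)
E
python3 - <<'E'
from h import *
np.set_printoptions(precision=3,suppress=True)
for c in ("top","scene"):
    p=ctrl.get_image(c); cv2.imwrite(f"pics/{c}0.png",p["image"])
    print(c,ray(p,320,240)[0])
    for n,z in (("pen",.02),("bolt_stud",.08),("gate_peg",.085),("link_center",.011),("gate",.05),("hammer_mid",.01),("tin_mid",.085),("spanner_mid",.005)):
        for b in ctrl.boxes_of(n,p)[:4]:
            print(n,round(b["p"],2),np.round(b["box"]),atz(p,b["box"][0],b["box"][1],z))
o=ctrl.get_obs();print(o)
E
```

```text
top [0.517 0.104 1.081]
pen 0.85 [388. 294. 213. 190.] [ 0.541 -0.007  0.02 ]
pen 0.69 [338. 244.  49.  56.] [0.627 0.079 0.02 ]
bolt_stud 0.77 [432. 289. 118.  14.] [ 0.548 -0.073  0.08 ]
gate_peg 0.94 [337. 284.  87.  26.] [0.555 0.082 0.085]
link_center 0.85 [333. 156.  54.  46.] [0.785 0.088 0.011]
link_center 0.74 [337. 245.  47.  55.] [0.626 0.081 0.011]
link_center 0.62 [255. 172.  50.  47.] [0.757 0.228 0.011]
gate 0.71 [337. 283.  94.  20.] [0.559 0.081 0.05 ]
gate 0.39 [435. 357.  46.  48.] [ 0.436 -0.083  0.05 ]
gate 0.33 [338. 244.  45.  59.] [0.624 0.081 0.05 ]
hammer_mid 0.91 [198. 318.  49. 149.] [0.497 0.322 0.01 ]
tin_mid 0.6 [437. 354.  50.  46.] [ 0.442 -0.08   0.085]
tin_mid 0.25 [474. 224.  40.  98.] [ 0.655 -0.143  0.085]
spanner_mid 0.6 [474. 225.  38.  98.] [ 0.665 -0.163  0.005]
scene [ 1.085 -0.274  0.98 ]
pen 0.75 [280. 253. 192. 142.] [0.555 0.029 0.02 ]
bolt_stud 0.73 [230. 278.  84.  57.] [ 0.581 -0.098  0.08 ]
gate_peg 0.74 [303. 246.  62.  48.] [0.602 0.057 0.085]
gate_peg 0.44 [380. 186.  87.  82.] [0.57  0.277 0.085]
link_center 0.96 [420. 281.  46.  33.] [0.772 0.231 0.011]
link_center 0.59 [322. 269.  40.  39.] [0.632 0.083 0.011]
link_center 0.56 [373. 327.  52.  38.] [0.797 0.087 0.011]
gate 0.56 [302. 244.  66.  45.] [0.58 0.07 0.05]
gate 0.35 [231. 278.  84.  55.] [ 0.565 -0.091  0.05 ]
hammer_mid 0.87 [383. 186.  88.  85.] [0.532 0.33  0.01 ]
tin_mid 0.68 [205. 233.  40.  46.] [ 0.465 -0.089  0.085]
spanner_mid 0.83 [232. 347.  72.  67.] [ 0.672 -0.158  0.005]
{'t': 0.9, 'q': array([-1.372,  0.053,  1.613,  0.   ,  1.476, -0.119]), 'dq': array([-0.   ,  0.   , -0.001, -0.001, -0.001, -0.001]), 'effort': array([  0.   , -39.368, -37.047,  -0.   ,   0.   ,   0.   ]), 'tool_pos': array([ 0.195, -0.594,  0.231]), 'tool_rot': array([3.102, 0.497, 0.   ]), 'contact_force': array([0.613, 1.027, 0.174]), 'wrist_torque': array([-0.007,  0.039, -0.009]), 'opening': 0.08544253049902639}
```

View pics/top0.png

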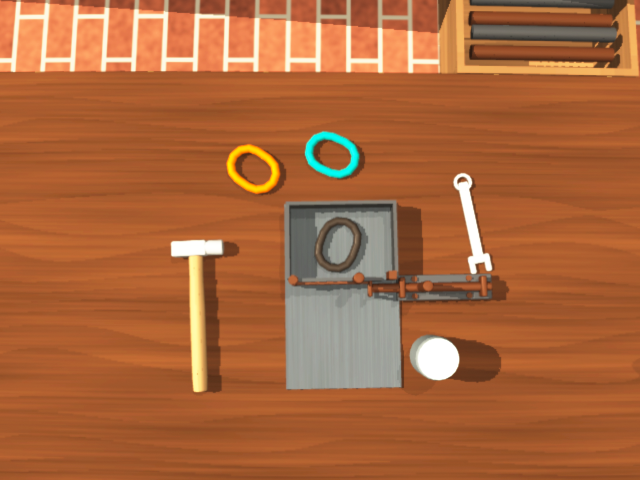

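View pics/scene0.png

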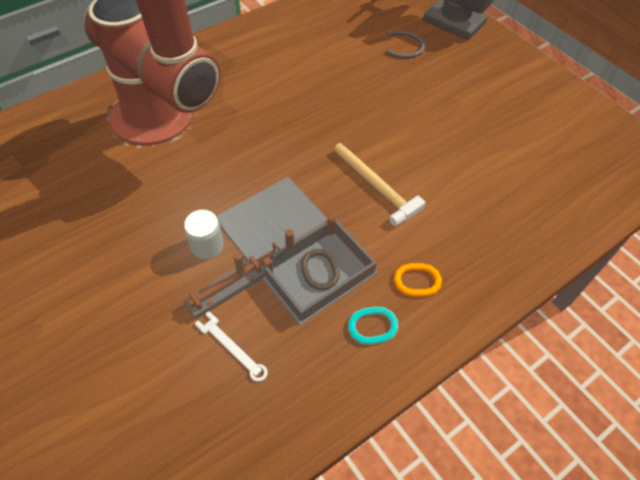

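The top view shows the dark link in the pen at (338,244). The look-alikes are the turquoise ring at (333,156) and the orange ring at (254,169); I choose the dark one. The stud is at (428,286), the peg at (359,278) and the tin at (435,357), and the spanner's jaws near (480,262) are close to the bolt bed. The scene view agrees.

```bash
python3 - <<'E'
from h import *
from scipy.optimize import least_squares
np.set_printoptions(precision=3,suppress=True)
p=ctrl.get_image("top"); s=ctrl.get_image("scene")
c=p["image"][190:400,270:510]; cv2.imwrite("pics/crop1.png",cv2.resize(c,None,fx=3.3,fy=2.85,interpolation=cv2.INTER_CUBIC)[:600,:800])
# apron corners + peg + stud tops
pts=[((-.19,.1,.004),(286,388)),((-.19,-.1,.004),(401,387)),((-.003,-.025,.098),(359,278)),((-.018,-.136,.098),(428,286))]
def f(x):
    a=x[2];P=[[x[0]+X*np.cos(a)-Y*np.sin(a),x[1]+X*np.sin(a)+Y*np.cos(a),Z] for (X,Y,Z),_ in pts]
    return (proj(p,P)-np.array([u for _,u in pts])).ravel()
r=least_squares(f,[.55,.08,0]);print(r.x,r.fun)
a=r.x[2]
W=lambda X,Y,Z:[r.x[0]+X*np.cos(a)-Y*np.sin(a),r.x[1]+X*np.sin(a)+Y*np.cos(a),Z]
for n,P in dict(stud=W(-.018,-.136,.098),peg=W(-.003,-.025,.098),hinge=W(-.003,.083,.052),apr1=W(-.19,.1,.004),apr2=W(-.19,-.1,.004),strap=W(-.018,-.242,.042),back=W(.126,.089,.045),backr=W(.126,-.089,.045)).items(): print(n,np.array(P),proj(p,P)[0],proj(s,P)[0])
E
```

```text
[0.568 0.072 0.018] [-0.364  0.648 -0.104  0.139  0.165 -0.625  0.27  -0.119]
stud [ 0.552 -0.064  0.098] [428.27  285.881] [236.98  254.211]
peg [0.565 0.047 0.098] [359.165 277.375] [288.713 231.531]
hinge [0.563 0.155 0.052] [293.346 279.431] [331.105 219.25 ]
apr1 [0.376 0.169 0.004] [285.636 388.648] [287.8   175.779]
apr2 [ 0.38  -0.031  0.004] [400.896 387.139] [214.353 215.978]
strap [ 0.554 -0.17   0.042] [484.577 286.233] [193.803 296.588]
back [0.692 0.163 0.045] [289.585 204.338] [371.973 261.575]
backr [ 0.695 -0.015  0.045] [393.351 203.266] [300.671 308.155]
```

View pics/crop1.png

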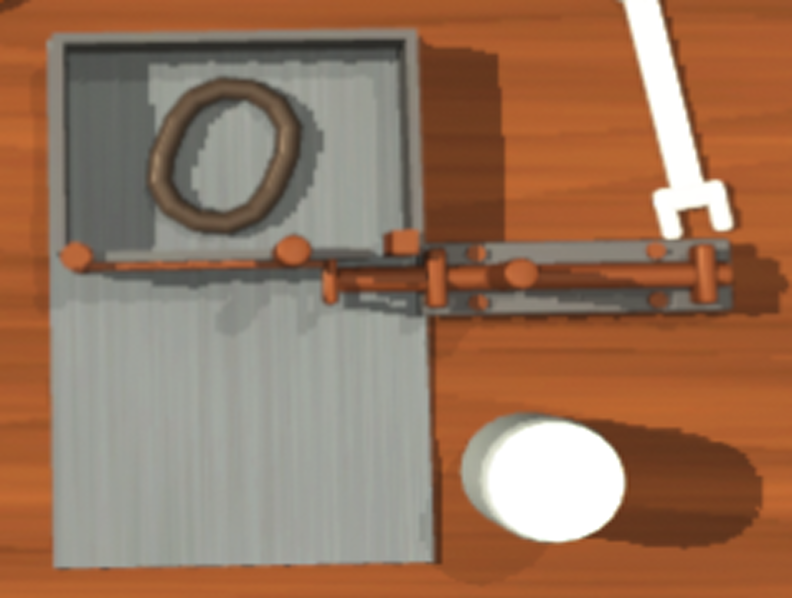

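```bash
python3 -m jog '[1,0,0,0,0,0,8.6, 1,0,0,0,0,0,8.6, 1,0.033,-0.047,0,0,0,0, 1,0.033,-0.047,0,0,0,0, 1,0.033,-0.047,0,0,0,0, 1,0.033,-0.047,0,0,0,0, 1,0.033,-0.047,0,0,0,0, 1,0.033,-0.047,0,0,0,0, 1,0.033,-0.047,0,0,0,0, 1,0.033,-0.047,0,0,0,0]' 40
cat > st.py <<'E'
from h import *
np.set_printoptions(precision=4,suppress=True)
o=ctrl.get_obs();x0,y0,a=.568,.072,.018
d=o["tool_pos"][:2]-[x0,y0]; px=d[0]*np.cos(a)+d[1]*np.sin(a); py=-d[0]*np.sin(a)+d[1]*np.cos(a)
R=cv2.Rodrigues(np.array(o["tool_rot"]))[0]
print("t",o["t"],"pen x,y,z",np.array([px,py,o["tool_pos"][2]]),"toolx ang-pen deg",np.degrees(np.arctan2(R[1,0],R[0,0])-a),"zdir",R[:,2],"F",o["contact_force"],"open",o["opening"],"q",o["q"])
E
python3 st.py
```

```text
t: 2.25
tool_pos: [0.4535, -0.2115, 0.2317]
tool_rot: [3.141, 0.027, 0.001]
contact_force: [0.2, -0.6, -0.5]
opening: 0.0855
t 2.25 pen x,y,z [-0.1196 -0.2814  0.2317] toolx ang-pen deg -0.02890198841627144 zdir [ 0.0009 -0.0006 -1.    ] F [ 0.1773 -0.5943 -0.488 ] open 0.08545937334759116 q [-0.5852 -0.2533  1.8966 -0.      1.4972  0.9681]
```

```bash
python3 -m jog '[1,0.033,-0.048,0,0,0,0, 1,0.033,-0.048,0,0,0,0, 1,0.033,-0.048,0,0,0,0, 1,0,0,0.05,0,0,0, 1,0,0,0.05,0,0,0, 1,0,0,0.04,0,0,0, 1,0,0,0,0,0,0]'; python3 st.py
python3 - <<'E'
from h import *
p=ctrl.get_image("top");s=ctrl.get_image("scene")
a=cv2.resize(p["image"][220:340,340:500],(640,480));b=cv2.resize(s["image"][180:320,150:330],(617,480))
cv2.imwrite("pics/c2.png",cv2.resize(np.hstack([a,b]),(800,305)))
E
```

```text
t: 3.12
tool_pos: [0.5461, -0.0665, 0.0874]
tool_rot: [-3.139, -0.028, 0.013]
contact_force: [0.3, 0.7, 0.4]
opening: 0.0851
t 3.125 pen x,y,z [-0.0244 -0.1381  0.0874] toolx ang-pen deg -0.014922402056699835 zdir [-0.008   0.0021 -1.    ] F [0.3207 0.6777 0.4224] open 0.08514794043782963 q [-0.2565  0.015   1.9028 -0.      1.232   1.2965]
```

View pics/c2.png

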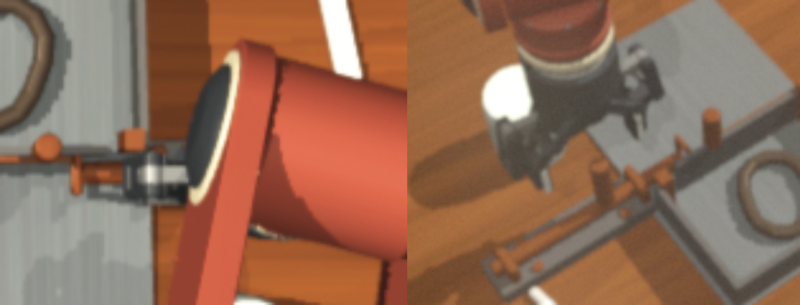

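The fingertips straddle the stud top: tip midpoint ~(592,158) against stud (601,162) in the right crop. A 6 mm forward correction is needed, matching the measured pose.

```bash
python3 -m jog '[1,0.006,0,0,0,0,0, 1,0,-0.002,0.025,0,0,0, 1,0,0,0,0,0,0, 0,0,0,0,0,0,0, 0,0,0,0,0,0,0, 0,0,0,0,0,0,0, 0,0,0,0,0,0,0]' 40; python3 st.py
```

```text
t: 4.1
tool_pos: [0.5554, -0.0648, 0.0671]
tool_rot: [-3.14, -0.027, -0.001]
contact_force: [-0.7, 2.5, 3.2]
opening: 0.0169
t 4.1 pen x,y,z [-0.0151 -0.1366  0.0671] toolx ang-pen deg -0.034865888050028 zdir [ 0.0007  0.0011 -1.    ] F [-0.7283  2.4791  3.1553] open 0.016893251002694343 q [-0.2499  0.0572  1.8974  0.0013  1.1866  1.303 ]
```

```bash
python3 -m jog '[0,0,-0.004,0,0,0,0, 0,0,-0.005,0,0,0,0, 0,0,0,0,0,0,0, 0,0,0,0,0,0,0]' 70; python3 st.py;  python3 -m jog '[0,0,0.006,0,0,0,0, 0,0,0.006,0,0,0,0, 0,0,0.005,0,0,0,0, 0,0,0,0,0,0,0, 0,0,0,0,0,0,0]'; python3 st.py
```

```text
t: 4.6
tool_pos: [0.5553, -0.0583, 0.0672]
tool_rot: [3.137, 0.028, 0.001]
contact_force: [-2.3, -7.7, 3.6]
opening: 0.0161
t 4.6 pen x,y,z [-0.015  -0.1301  0.0672] toolx ang-pen deg -0.01289114455289761 zdir [ 0.0008 -0.0045 -1.    ] F [-2.3188 -7.6656  3.5642] open 0.01607654478704367 q [-0.2358  0.0547  1.8998 -0.0045  1.1852  1.3189]
t: 5.22
tool_pos: [0.5555, -0.0702, 0.0672]
tool_rot: [-3.135, -0.027, -0.001]
contact_force: [-2.2, 10.9, 7.1]
opening: 0.0161
t 5.225 pen x,y,z [-0.015  -0.142   0.0672] toolx ang-pen deg -0.028928786385102764 zdir [ 0.0004  0.0061 -1.    ] F [-2.1877 10.8919  7.0956] open 0.016075726301432468 q [-0.2617  0.0595  1.8949  0.0064  1.1884  1.2892]
```

```bash
python3 -m jog '[0,0,0.005,0,0,0,0, 0,0,0,0,0,0,0, 0,0,0,0,0,0,0]'; python3 st.py;  python3 -m jog '[0,0,-0.008,0,0,0,0, 0,0,-0.008,0,0,0,0, 0,0,-0.010,0,0,0,0, 0,0,0,0,0,0,0, 0,0,0,0,0,0,0]'; python3 st.py
```

```text
t: 5.6
tool_pos: [0.5555, -0.0707, 0.0671]
tool_rot: [-3.126, -0.027, -0.0]
contact_force: [-1.5, 25.7, 10.2]
opening: 0.0164
t 5.6 pen x,y,z [-0.0151 -0.1425  0.0671] toolx ang-pen deg -0.024262790245996004 zdir [-0.0001  0.015  -0.9999] F [-1.48   25.6759 10.2178] open 0.01637974955784683 q [-0.2668  0.0608  1.8937  0.0155  1.1912  1.2807]
t: 6.22
tool_pos: [0.5552, -0.0557, 0.0672]
tool_rot: [3.135, 0.028, 0.001]
contact_force: [-1.9, -11.5, 3.8]
opening: 0.0166
t 6.225 pen x,y,z [-0.015  -0.1274  0.0672] toolx ang-pen deg -0.0210628257608405 zdir [ 0.0009 -0.0069 -1.    ] F [ -1.8974 -11.473    3.7924] open 0.01662898338514315 q [-0.23    0.0538  1.9007 -0.0071  1.1846  1.3258]
```

```bash
python3 -m jog '[0,0,-0.004,0,0,0,0, 0,0,0,0,0,0,0, 0,0,0,0,0,0,0]'; python3 st.py;  python3 -m jog '[0,0,0.008,0,0,0,0, 0,0,0.008,0,0,0,0, 0,0,0.010,0,0,0,0, 0,0,0.005,0,0,0,0, 0,0,0,0,0,0,0, 0,0,0,0,0,0,0]'; python3 st.py
```

```text
t: 6.6
tool_pos: [0.5552, -0.0552, 0.0672]
tool_rot: [3.128, 0.027, 0.001]
contact_force: [-2.3, -24.0, 2.0]
opening: 0.0161
t 6.6 pen x,y,z [-0.0151 -0.127   0.0672] toolx ang-pen deg -0.02980332007010227 zdir [ 0.001  -0.0137 -0.9999] F [ -2.2854 -24.0046   2.0393] open 0.016060707276995996 q [-0.2259  0.0532  1.9015 -0.0142  1.1829  1.3328]
t: 7.35
tool_pos: [0.5556, -0.0727, 0.0671]
tool_rot: [-3.128, -0.027, -0.0]
contact_force: [-2.1, 23.3, 10.5]
opening: 0.0159
t 7.35 pen x,y,z [-0.015  -0.1444  0.0671] toolx ang-pen deg -0.04364107963513169 zdir [ 0.0001  0.0134 -0.9999] F [-2.0896 23.2556 10.4663] open 0.015855408927005397 q [-0.2694  0.0612  1.8931  0.0139  1.1908  1.279 ]
```

```bash
python3 -m jog '[0,0,-0.010,0,0,0,0, 0,0,-0.010,0,0,0,0, 0,0,-0.011,0,0,0,0, 0,0,0,0,0,0,0, 0,0,0,0,0,0,0, 0,0,0.010,0,0,0,0, 0,0,0.010,0,0,0,0, 0,0,0.013,0,0,0,0, 0,0,0,0,0,0,0, 0,0,0,0,0,0,0]'; python3 st.py;  python3 -m jog '[0,0,-0.010,0,0,0,0, 0,0,-0.010,0,0,0,0, 0,0,-0.013,0,0,0,0, 0,0,0,0,0,0,0, 0,0,0,0,0,0,0, 0,0,0.010,0,0,0,0, 0,0,0.010,0,0,0,0, 0,0,0.015,0,0,0,0, 0,0,0,0,0,0,0, 0,0,0,0,0,0,0]'; python3 st.py
```

```text
t: 8.6
tool_pos: [0.5556, -0.0747, 0.0671]
tool_rot: [-3.128, -0.027, -0.0]
contact_force: [-1.5, 22.2, 10.2]
opening: 0.0163
t 8.6 pen x,y,z [-0.015  -0.1464  0.0671] toolx ang-pen deg -0.055608000726569774 zdir [ 0.0001  0.0136 -0.9999] F [-1.5144 22.1632 10.2224] open 0.016304539309078315 q [-0.2729  0.062   1.8924  0.0141  1.1909  1.2756]
t: 9.85
tool_pos: [0.5558, -0.0806, 0.0672]
tool_rot: [-3.137, -0.028, -0.001]
contact_force: [-2.1, 6.0, 6.3]
opening: 0.016
t 9.85 pen x,y,z [-0.0149 -0.1524  0.0672] toolx ang-pen deg 0.002621890024264928 zdir [ 0.0006  0.0045 -1.    ] F [-2.0803  6.0425  6.3102] open 0.016035829046320595 q [-0.2789  0.0631  1.8911  0.0049  1.1881  1.2721]
```

```bash
python3 -m jog '[0,0,0.012,0,0,0,0, 0,0,0.012,0,0,0,0, 0,0,0.012,0,0,0,0, 0,0,0.012,0,0,0,0, 0,0,0.004,0,0,0,0, 0,0,0,0,0,0,0, 0,0,0,0,0,0,0]'; python3 st.py
```

```text
t: 10.72
tool_pos: [0.557, -0.1319, 0.0672]
tool_rot: [-3.134, -0.027, -0.002]
contact_force: [-1.0, 12.9, 7.9]
opening: 0.0159
t 10.725 pen x,y,z [-0.0147 -0.2036  0.0672] toolx ang-pen deg -0.048033625952581774 zdir [ 0.0012  0.007  -1.    ] F [-0.9717 12.9169  7.8907] open 0.015886311985027095 q [-0.3659  0.0878  1.8648  0.0075  1.1903  1.1849]
```

```bash
python3 -m jog '[1,0,0,0,0,0,0, 1,0,0,0,0,0,0, 1,0,0,0,0,0,0, 1,0,0,-0.030,0,0,0, 1,0,0,-0.03,0,0,0, 1,0.004,-0.046,0,0,0,0, 1,0.004,-0.046,0,0,0,0, 1,0.004,-0.045,0,0,0,0, 1,0,-0.045,0,0,0,0]' 40;  python3 -m jog '[1,0,0,0,0,0,-10, 1,0,0,0,0,0,-10, 1,0,0,0,0,0,-10, 1,0,0,0,0,0,-10, 1,0,0,0,0,0,-10, 1,0,0,0,0,0,-10, 1,0,0,0,0,0,-10, 1,0,0,0,0,0,-10, 1,0,0,0,0,0,-10, 1,0,0,0,0,0,0]'; python3 st.py
python3 - <<'E'
from h import *
p=ctrl.get_image("top");s=ctrl.get_image("scene")
a=cv2.resize(p["image"][180:340,280:500],(660,480));b=cv2.resize(s["image"][160:320,150:370],(660,480))
cv2.imwrite("pics/c3.png",cv2.resize(np.hstack([a,b]),(800,291)))
E
```

```text
t: 11.85
tool_pos: [0.5651, 0.048, 0.1263]
tool_rot: [3.141, 0.027, 0.0]
contact_force: [-0.5, -0.3, 0.3]
opening: 0.0854
t: 13.1
tool_pos: [0.565, 0.0467, 0.1261]
tool_rot: [-2.204, -2.238, 0.0]
contact_force: [-0.5, -1.5, 1.0]
opening: 0.0855
t 13.1 pen x,y,z [-0.0034 -0.0253  0.1261] toolx ang-pen deg 89.83528718520648 zdir [-0.0002 -0.0001 -1.    ] F [-0.4818 -1.5446  1.0025] open 0.08550340226167806 q [-0.0488  0.0038  1.8439 -0.0001  1.2941 -0.0639]
```

View pics/c3.png

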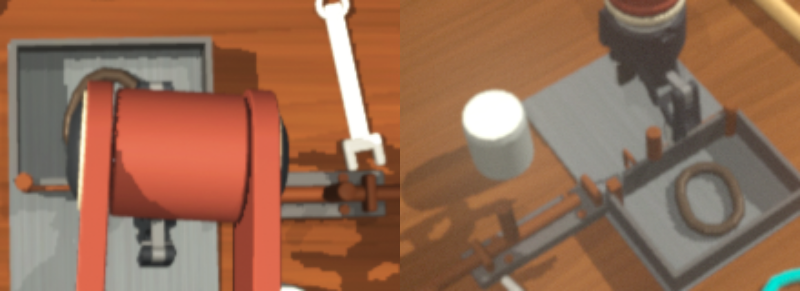

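The bolt is drawn: its stud stands next to the outer strap. The open jaws straddle the peg, about 4 cm above grasp height. Descending and gripping.

```bash
python3 -m jog '[1,0.001,0,0.03,0,0,0, 1,0,0,0.03,0,0,0, 1,0,0,0,0,0,0, 0,0,0,0,0,0,0, 0,0,0,0,0,0,0, 0,0,0,0,0,0,0, 0,0,0,0,0,0,0]' 30; python3 st.py
```

```text
t: 14.08
tool_pos: [0.5657, 0.0479, 0.0673]
tool_rot: [2.201, 2.24, 0.002]
contact_force: [-0.4, -0.8, -0.2]
opening: 0.0174
t 14.075 pen x,y,z [-0.0027 -0.0241  0.0673] toolx ang-pen deg 89.97137441946194 zdir [ 0.0017 -0.0001 -1.    ] F [-0.3843 -0.8494 -0.1642] open 0.017388939564536146 q [-0.0466  0.0757  1.8774 -0.      1.1867 -0.0641]
```

```bash
python3 -m jog '[0,0.001,-0.0094,0,0,0,5, 0,0.0016,-0.0188,0,0,0,10, 0,0.0016,-0.0188,0,0,0,10, 0,0.0016,-0.0188,0,0,0,10, 0,0.0016,-0.0188,0,0,0,10, 0,0,0,0,0,0,0]'; python3 st.py
```

```text
t: 14.82
tool_pos: [0.4878, 0.0789, 0.0673]
tool_rot: [2.891, 1.228, 0.001]
contact_force: [-1.6, -1.7, 3.9]
opening: 0.0169
t 14.825 pen x,y,z [-0.0801  0.0084  0.0673] toolx ang-pen deg 45.01302710713149 zdir [ 0.001  -0.0006 -1.    ] F [-1.588  -1.7131  3.8613] open 0.016875114331392396 q [ 0.0101 -0.0995  2.0511 -0.0006  1.189   0.7775]
```

```bash
python3 -m jog '[0,0.0016,-0.0188,0,0,0,10, 0,0.0016,-0.0188,0,0,0,10, 0,0.0016,-0.0188,0,0,0,10, 0,0.0016,-0.0188,0,0,0,10, 0,0.0016,-0.0188,0,0,0,10, 0,0.0006,-0.0094,0,0,0,5, 0,0,0,0,0,0,0, 0,0,0,0,0,0,0]'; python3 st.py
```

```text
t: 15.82
tool_pos: [0.4565, 0.1737, 0.0672]
tool_rot: [-3.131, 0.243, 0.0]
contact_force: [-3.4, 0.0, 7.2]
opening: 0.0168
t 15.825 pen x,y,z [-0.1097  0.1037  0.0672] toolx ang-pen deg -9.900592118373895 zdir [-0.0002  0.0009 -1.    ] F [-3.4424  0.0064  7.2485] open 0.01682454102123961 q [ 0.2106 -0.1134  2.0639  0.001   1.1912  1.9358]
```

```bash
python3 -m jog '[1,0,0,0,0,0,0, 1,0,0,0,0,0,0, 1,0,0,0,0,0,0, 1,0,0,-0.04,0,0,0, 1,0,0,-0.05,0,0,0, 0,0,0,0,0,0,-10, 0,0,0,0,0,0,0, 0,0,0,0,0,0,0]'; python3 st.py
python3 - <<'E'
from h import *
p=ctrl.get_image("top");s=ctrl.get_image("scene")
for c,q in (("top",p),("scene",s)):
    for b in ctrl.boxes_of("link_center",q)[:4]: print(c,b["p"],np.round(b["box"]),atz(q,b["box"][0],b["box"][1],.011))
a=cv2.resize(p["image"][180:400,270:500],(690,660));b=cv2.resize(s["image"][160:320,180:400],(660,660))
cv2.imwrite("pics/c4.png",cv2.resize(np.hstack([a,b]),(800,391)))
E
```

```text
t: 16.82
tool_pos: [0.4555, 0.1732, 0.1552]
tool_rot: [3.141, 0.024, -0.003]
contact_force: [-0.3, 0.0, -0.6]
opening: 0.0323
t 16.825 pen x,y,z [-0.1107  0.1032  0.1552] toolx ang-pen deg -0.155497466640877 zdir [-0.002  -0.0004 -1.    ] F [-0.348   0.001  -0.5937] open 0.03233756701736991 q [ 0.2104 -0.2248  2.0026  0.      1.3658  1.766 ]
top 0.98 [333. 159.  54.  46.] [0.78106828 0.08952445 0.011     ]
top 0.94 [339. 244.  44.  56.] [0.62771148 0.07783853 0.011     ]
top 0.9 [255. 171.  51.  49.] [0.7570353  0.22794712 0.011     ]
top 0.55 [472. 288. 119.  14.] [ 0.55296382 -0.15594781  0.011     ]
scene 0.89 [372. 326.  51.  38.] [0.79372656 0.0855048  0.011     ]
scene 0.7 [322. 269.  40.  38.] [0.63303788 0.08306071 0.011     ]
scene 0.6 [419. 280.  46.  31.] [0.76874617 0.231847   0.011     ]
```

View pics/c4.png

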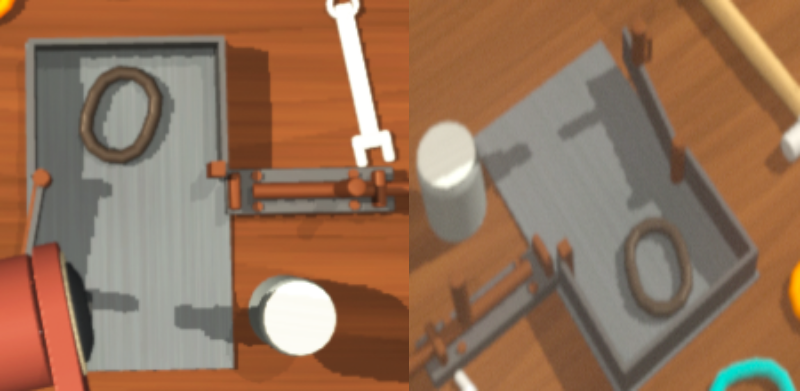

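The gate stands open and the bolt is drawn. The dark link is at world (0.629, 0.080), from boxes at (339,244) top and (322,269) scene.

```bash
python3 -m jog '[0,0.042,0.024,0,0,0,0, 0,0.042,0.024,0,0,0,0, 0,0.042,0.024,0,0,0,0, 0,0.043,0.024,0,0,0,0, 0,0,0,0.05,0,0,0, 0,0,0,0.05,0,0,0, 0,0,0,0,0,0,0, 0,0,0,0,0,0,0]' 40; python3 st.py
python3 - <<'E'
from h import *
p=ctrl.get_image("top");s=ctrl.get_image("scene")
o=ctrl.get_obs();t=o["tool_pos"];print(proj(p,[t]),proj(s,[t]))
cv2.imwrite("pics/c5.png",cv2.resize(s["image"][190:320,250:400],(700,600)))
E
```

```text
t: 18.02
tool_pos: [0.6278, 0.0805, 0.0579]
tool_rot: [-3.141, -0.028, -0.003]
contact_force: [0.7, 0.0, 1.8]
opening: 0.0003
t 18.025 pen x,y,z [0.06   0.0074 0.0579] toolx ang-pen deg -0.02750550319017562 zdir [ 0.0019  0.     -1.    ] F [0.6689 0.0255 1.8391] open 0.00031850497987708794 q [0.01   0.2307 1.7212 0.     1.1877 1.5632]
[[337.93718473 240.45547823]] [[320.79842116 255.91396195]]
```

View pics/c5.png

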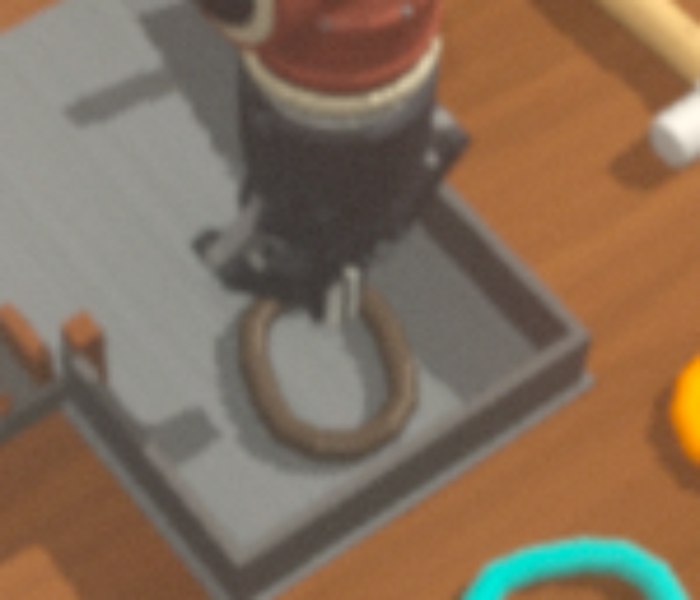

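The shut fingertips at crop (335,310), 58 mm up, project to about (332,365) on the floor, the middle of the ring opening. Going in.

```bash
python3 -m jog '[0,0,0,0.025,0,0,0, 0,0,0,0.015,0,0,0, 0,0,0,0.008,0,0,0, 0,0,0,0,0,0,0]' 40; python3 st.py
```

```text
t: 18.62
tool_pos: [0.6267, 0.0804, 0.0081]
tool_rot: [-3.141, -0.028, 0.001]
contact_force: [-0.5, -0.2, 0.5]
opening: -0.0002
t 18.625 pen x,y,z [0.0588 0.0073 0.0081] toolx ang-pen deg -0.01997144624676006 zdir [-0.0006 -0.     -1.    ] F [-0.5158 -0.2096  0.4772] open -0.00023863762926108647 q [0.0099 0.2968 1.7372 0.     1.1082 1.563 ]
```

```bash
python3 -m jog '[0,-0.012,0.0005,0,0,0,0, 0,-0.012,0.0005,0,0,0,0, 0,-0.012,0.0005,0,0,0,0, 0,-0.012,0.0005,0,0,0,0, 0,-0.012,0.0005,0,0,0,0, 0,-0.012,0.0005,0,0,0,0, 0,-0.012,0.0005,0,0,0,0, 0,-0.012,0.0005,0,0,0,0, 0,-0.012,0.0005,0,0,0,0]'; python3 st.py;  python3 -m jog '[0,-0.012,0.0005,0,0,0,0, 0,-0.012,0.0005,0,0,0,0, 0,-0.012,0.0005,0,0,0,0, 0,-0.012,0.0005,0,0,0,0, 0,-0.012,0.0005,0,0,0,0, 0,-0.008,0,0,0,0,0, 0,-0.004,0,0,0,0,0, 0,0,0,0,0,0,0]'; python3 st.py
python3 - <<'E'
from h import *
p=ctrl.get_image("top");s=ctrl.get_image("scene")
for c,q in (("top",p),("scene",s)):
    for b in ctrl.boxes_of("link_center",q)[:4]: print(c,b["p"],np.round(b["box"]),atz(q,b["box"][0],b["box"][1],.011)-[.568,.072,0])
cv2.imwrite("pics/c6.png",cv2.resize(s["image"][150:320,180:400],(776,600)))
E
```

```text
t: 19.75
tool_pos: [0.5186, 0.0739, 0.0087]
tool_rot: [3.141, 0.028, 0.002]
contact_force: [3.3, 0.5, 3.4]
opening: 0.0001
t 19.75 pen x,y,z [-0.0493  0.0028  0.0087] toolx ang-pen deg -0.02034204173815916 zdir [ 0.001 -0.    -1.   ] F [3.3019 0.4876 3.3975] open 0.00010276500262908076 q [-0.0006  0.0659  2.0026 -0.      1.072   1.5526]
t: 20.75
tool_pos: [0.4459, 0.0702, 0.0077]
tool_rot: [-3.141, -0.028, 0.003]
contact_force: [-0.3, 0.2, 0.2]
opening: 0.0001
t 20.75 pen x,y,z [-0.1221  0.0004  0.0077] toolx ang-pen deg -0.021780131382418088 zdir [-0.0022  0.0001 -1.    ] F [-0.2554  0.1919  0.1569] open 6.184869968442835e-05 q [-0.0089 -0.1051  2.1727  0.0001  1.0762  1.5442]
top 0.91 [349. 322.  43.  28.] [-0.07590823 -0.01264575  0.011     ]
top 0.58 [254. 172.  50.  48.] [0.18775808 0.15716992 0.011     ]
top 0.56 [333. 158.  58.  42.] [0.21416676 0.01699437 0.011     ]
scene 0.78 [417. 279.  42.  33.] [0.19716822 0.15640575 0.011     ]
scene 0.7 [374. 326.  55.  34.] [0.22693961 0.01854656 0.011     ]
scene 0.62 [317. 203.  35.  68.] [-0.08152747  0.10193175  0.011     ]
scene 0.61 [274. 219.  36.  38.] [-0.10089104  0.00020354  0.011     ]
```

View pics/c6.png

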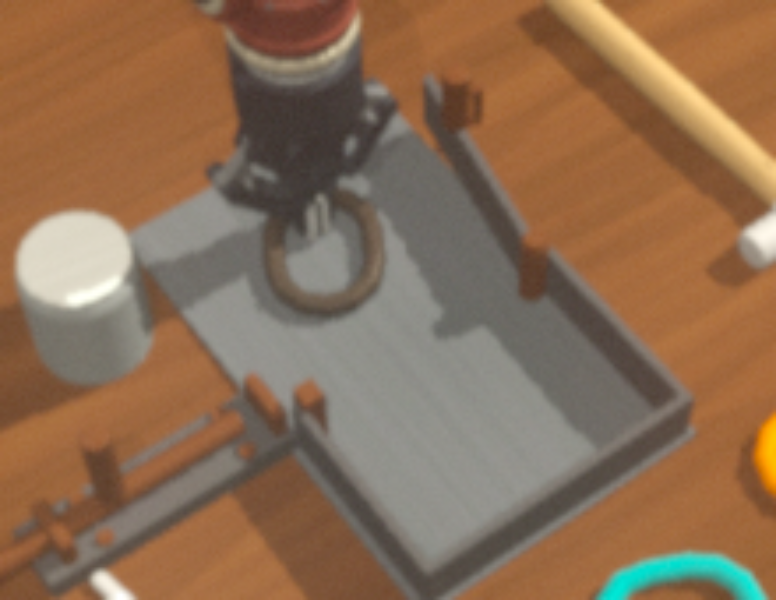

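The link lies flat on the apron around crop pixel (325,250), center about pen x = -0.10. Backing the fingers off and lifting out.

```bash
python3 -m jog '[0,0.008,0,0,0,0,0, 0,0,0,-0.03,0,0,0, 0,0,0,-0.05,0,0,0, 0,0,0,-0.06,0,0,0, 0,0,0,-0.05,0,0,0, 0,-0.03,0.06,0,0,0,0, 0,-0.01,0.06,0,0,0,0, 0,0,0.06,0,0,0,0, 0,0,0,0,0,0,0, 0,0,0,0,0,0,0]'; python3 st.py
python3 - <<'E'
from h import *
p=ctrl.get_image("top");s=ctrl.get_image("scene")
for c,q in (("top",p),("scene",s)):
  for n,z in (("link_center",.011),("hammer_mid",.01),("tin_mid",.085),("spanner_mid",.005)):
    for b in ctrl.boxes_of(n,q)[:4]: print(c,n,round(b["p"],2),np.round(b["box"]),atz(q,b["box"][0],b["box"][1],z)-[.568,.072,0])
a=cv2.resize(p["image"][180:400,260:520],(780,660));b=cv2.resize(s["image"][150:320,180:400],(780,660))
cv2.imwrite("pics/c7.png",cv2.resize(np.hstack([a,b]),(800,338)))
E
```

```text
t: 22.2
tool_pos: [0.4202, -0.1061, 0.1981]
tool_rot: [-3.141, -0.026, 0.001]
contact_force: [-0.5, 0.8, 0.3]
opening: -0.0001
t 22.2 pen x,y,z [-0.151  -0.1754  0.1981] toolx ang-pen deg -0.06677130592471778 zdir [-0.0006  0.0008 -1.    ] F [-0.5333  0.8323  0.2626] open -5.01758181362631e-05 q [-0.4198 -0.4137  2.0756  0.0005  1.4806  1.1342]
top link_center 0.94 [253. 170.  50.  49.] [0.19065168 0.15883048 0.011     ]
top link_center 0.93 [346. 337.  48.  56.] [-0.10129037 -0.00665008  0.011     ]
top link_center 0.92 [334. 157.  59.  46.] [0.21583081 0.01414549 0.011     ]
top hammer_mid 0.85 [199. 315.  52. 149.] [-0.06635474  0.24936969  0.01      ]
top tin_mid 0.85 [436. 356.  49.  47.] [-0.12888914 -0.14936657  0.085     ]
top spanner_mid 0.68 [470. 287. 116.  15.] [-0.01467697 -0.22568253  0.005     ]
top spanner_mid 0.55 [474. 228.  43.  97.] [ 0.0914926  -0.23517662  0.005     ]
scene link_center 0.96 [274. 219.  34.  35.] [-0.09997532 -0.00039326  0.011     ]
scene link_center 0.92 [418. 280.  46.  31.] [0.2004436  0.15736199 0.011     ]
scene link_center 0.9 [374. 326.  50.  35.] [0.2280421  0.01715549 0.011     ]
scene hammer_mid 0.68 [381. 186.  86.  84.] [-0.03817631  0.25331432  0.01      ]
scene hammer_mid 0.32 [232. 347.  71.  68.] [ 0.10659155 -0.2307441   0.01      ]
scene tin_mid 0.87 [205. 235.  38.  50.] [-0.1003928  -0.16245679  0.085     ]
scene spanner_mid 0.7 [380. 186.  90.  85.] [-0.04210457  0.25486933  0.005     ]
scene spanner_mid 0.64 [231. 348.  71.  68.] [ 0.1048068  -0.23323292  0.005     ]
```

View pics/c7.png

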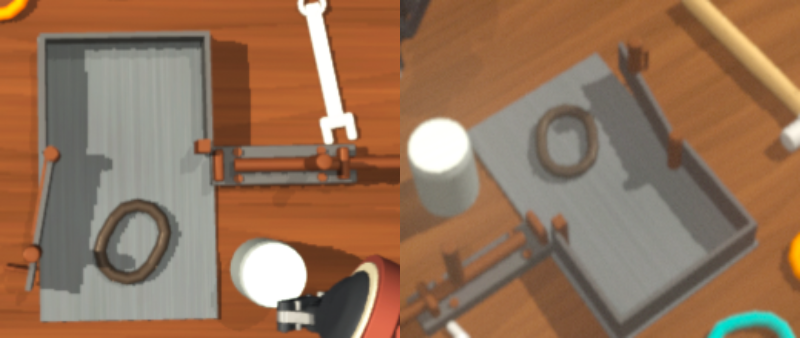

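The link lies on the apron at about pen (-0.10, -0.005). The gate is wide open, the bolt is drawn, the bystanders haven't moved and the gripper is clear.

```bash
python3 -c "
from station import ctrl
print(ctrl.finish_job())"
```

```text
the job is handed in; nothing more can be done
None
```

The job is done and handed in at about 22 s of the 72 s allowed; the hand-in gave no verdict.

- **Bolt:** I worked it with back-and-forth strokes, and the outer stop yielded 2 mm at a time until it ran free on the fourth outward stroke. I then drew it back to its end stop, about 80 mm.
- **Gate:** I swung it by its peg to about 1.74 rad and let go. The last picture shows it still wide open.
- **Link:** I dragged it out through the gateway with the shut fingers inside the ring, without lifting it.

**Last checks:**
- **Link position:** it lies flat at about pen x = -0.10 m. The two cameras disagree slightly on y (about -0.005 and 0 m), well within the 65 mm limit.
- **Bystanders:** the hammer, tin and spanner show no shift beyond a few pixels of detector noise. A few low-confidence detections mixed up the spanner with the bolt or hammer; I discounted them against the picture.
- **Gripper:** it is clear of everything and touches nothing.
- **Forces:** the highest reading was about 26 N, at the bolt's dead stop. I only saw readings at the end of each move.

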